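Push the spray screen's window up to the pointer

ROBOT

A 6-joint arm with a two-finger parallel gripper is mounted at the origin on the work surface. World frame = base frame: x ahead of the robot, y to its left, z up, the work surface at z = 0. Lengths are in m, angles in rad, forces in N, time in s.
With the tool pointing down it reaches from about 0.35 to 0.8 m from the base axis. Payload 7.3 kg.
Tool frame: the origin (TCP) lies between the finger pads; the fingertips stand 25 mm ahead of it and the grasp point (between the pads) lies 6 mm ahead of it (r.tip_extent is the distance from the TCP to the fingertips, in m); z points along the fingers, y is the direction in which the jaws open and shut (so a half turn about z gives the same grasp; the last joint's range is limited). The gripper opens to 85 mm and grips with 20 to 120 N. Pads are 22 mm wide; open, the fingers measure 114 mm over their backs; the gripper's body (76 mm by 85 mm) begins 54 mm behind the grasp point. The pads swing forward as they close: fully open they stand 13 mm farther back than shut.
Start: joints at [-1.373, 0.342, 1.524, -0, 1.275, -0.146], TCP at [0.177, -0.494, 0.256] pointing down, gripper open.
Joint ranges: [-2.53, 2.53], [-0.77, 2.02], [0.04, 2.7], [-1, 4.14], [0.28, 2.66], [-3.11, 3.11]. Speed limits (rad/s): [2.57, 2.57, 3.14, 3.14, 3.14, 3.14].

INTERFACE

Orientations are given as a unit quaternion [x, y, z, w].
In Python, from workcell import r, command_gripper, optics gives the robot as it stands. The module is installed in compiled form; this text tells all that it offers. Calls block until the motion is done:
- r.reach(position, orientation): joint-space move of the TCP to a pose.
- r.move_straight(position, orientation=None, speed=0.15, max_force=None): straight line of the TCP; orientation=None keeps the orientation; speed is the mean speed in m/s. With max_force (N) it stops when the force on the tool has changed by that much, and returns True; else False.
- r.movej(angles): joint-space move.
- command_gripper(opening, force=None): finger opening in m; force is the grip in N (None keeps the last); returns when the fingers have stopped.
- r.hold(seconds).
- r.solve_ik(position, orientation): joint angles nearest the present ones, or None.
- r.read_state(): the state.
- optics.get_image(name): name is "side" or "top" or "wrist"; returns (picture, depth): 384x512x3 uint8, red, green, blue; 384x512 float32, m along the optical axis (not along the pixel's ray), 0 where there is no reading.
- optics.camera_model(name): a dict with "K" (3x3 intrinsics, pixels), "R" (3x3) and "t" (3): a world point X has camera coordinates R X + t; the wrist camera has in their place "tool_from_camera" (4x4, takes a point from camera to tool coordinates, whose origin is the TCP and whose axes are the flange's). Camera axes: x right, y down, z forward; pixel columns grow to the right and rows downward; lengths in m; the calibration is good to about 2 mm. The wrist camera is an equidistant fisheye: a pixel r from the principal point sees the ray r / f radians off the axis. A picture is of the moment at which its call begins: read the wrist's pose just before it. camera_model takes no time and is no camera call.
A pose or a line that the arm cannot do raises r.PlanningError and nothing moves.
- r.finish_job(): hands the job in, once; it reports no verdict.
The state is a dict: "time_s": time; "joint_positions": joint angles; "dq": joint speeds; "tau": joint torques, N m; "eef_pos": TCP position; "eef_rot": TCP orientation; "contact_force": force on the tool from outside, world axes, zero at the start; "torque": the same for the moment, N m; "grip_width": finger opening in m.
Only numpy, scipy, OpenCV 4.12 (cv2) and the standard library are available. Lean on these libraries where they do the work, as an engineer would, in place of code of your own. Each camera call takes 0.05 s, during which the arm holds its last target.

TASK

Open the spray screen for work: with the gripper's fingertips beneath the window's lip, gently push the counterweighted window up until the lip is level with the height pointer on the post to the robot's left, then take the hand away and leave the window standing there. Only push from underneath; do not pinch the lip, and leave the bottle, jar, brush pot and vase standing where they are.

Things in the scene. Friction and masses are not known exactly. Their poses are not given: they have to be found in the camera images.
- lip_front (a point): Middle of the front edge of the window's lip, half-way up its thickness. The lip is a straight level ledge 280 mm wide (along y), 14 mm thick (black rubber under aluminium 5 mm less deep), standing 45 mm out from the window's bottom rail towards the robot. Its underside is 7 mm below this point; the space under it down to the table is empty. The window rises 224 mm above. Axes as screen's.
- window (a joint): Height of the window in m above its bottom stop, 0 to 0.21, growing as it rises. At 0 the middle of the lip's thickness is 140 mm above the table. Hidden counterweights balance the 0.8 kg window, so it stays wherever it is left; moving it takes about 3 to 5 N.
- pointer_tip (a point): Tip of the height pointer: a fixed steel tab 14 mm tall, 4 mm thick, on a clamp on the front of the left (+y) post. It reaches forward 3 mm beside the left end of the lip and ends in line with the lip's front edge. The point is half-way up the tab; the lip is at the marked height when lip_front is as high as this point.
- screen: The fixed spray screen: two aluminium posts 620 mm tall, 370 mm apart, grey counterweight tubes 36 mm outside them, a bar across the top, clear side wings 210 mm tall reaching 197 mm back. Origin on the table below the middle of the lip's back edge; x points away from the robot through the window, y left along the lip, z up. The lip's front edge is at x = -46 mm.
- paint_bottle: Loose white plastic bottle, 60 mm across, 140 mm tall. Origin at the centre of its underside. Stands beside or behind the screen; leave it.
- paint_jar: Loose blue jar, 66 mm across, 75 mm tall. Origin at the centre of its underside. Leave it.
- brush_pot: Loose clear pot of brushes, 80 mm across, 100 mm tall, 190 mm with the brushes. Origin at the centre of its underside. Leave it.
- vase: Loose white ceramic vase, 76 mm across, 100 mm tall, behind the window. Origin at the centre of its underside. Leave it.

How it is judged:
On the way:
1. the fingers push up against the rubber strip beneath the lip while the lip is still at least 15 mm below the pointer (contact force between the fingers and window_c1 above 0.5 N and z of lip_front in the frame of pointer_tip below -0.015 m), for 0.1 s.
At the end, for the whole second after the job is handed in: The lip is within 9 mm of the pointer's height, the window is at rest, and bottle, jar, brush pot and vase are upright within 20 mm of where they stood (z of lip_front in the frame of pointer_tip between -0.009 and 0.009 m and velocity of joint window between -0.01 and 0.01 m/s and angle between each of paint_bottle, paint_jar, brush_pot, vase's own z axis and vertical below 0.15 rad and distance of each of paint_bottle, paint_jar, brush_pot, vase from where it was at the start of the episode below 0.02 m); the robot touches nothing.
It fails at once if the lip is pinched or pressed from above: fingers press on its top with over 3 N (contact force between the fingers and window_c0 above 3 N).
It fails at once if the window is pushed with the arm or the gripper's body instead of the fingers (over 5 N) (contact force between the arm and window above 5 N).
It fails at once if the window is flung up faster than 0.4 m/s (velocity of joint window above 0.4 m/s).
It fails at once if a bystander is moved more than 20 mm, lifted or tipped (distance of any of paint_bottle, paint_jar, brush_pot, vase from where it was at the start of the episode above 0.02 m or angle between any of paint_bottle, paint_jar, brush_pot, vase's own z axis and vertical above 0.15 rad).
It also fails if it takes over 38 s, if anything falls off the work surface, if the arm or the gripper's body presses on something with over 40 N, if the wrist force passes 120 N, or if a joint passes its speed limit or range.

## Working session

There is one attempt and no reset: what is moved stays moved. The work goes in short steps, each a Python script; the robot and the scene stay as the last script left them, time stands still between calls to the robot, and variables do not carry over. Pictures are saved under pics/ and viewed, and the job is handed in when it is done.

```bash
mkdir -p pics; python3 - <<'E'
from workcell import r, command_gripper, optics
import cv2,numpy as np
for n in ("side","top","wrist"):
    p,d=optics.get_image(n); cv2.imwrite(f"pics/{n}0.png",p[:,:,::-1]); np.savez(f"{n}0.npz",p=p,d=d)
    m=optics.camera_model(n); print(n,{k:np.round(v,4).tolist() for k,v in m.items()}, (d>0).mean())
print(r.read_state(), r.tip_extent)
E
```

```text
side {'K': [[407.2374, 0.0, 254.9518], [0.0, 407.2374, 190.3173], [0.0, 0.0, 1.0]], 'R': [[-0.6943, 0.7197, 0.0011], [0.6845, 0.6608, -0.308], [-0.2224, -0.2131, -0.9514]], 't': [0.4075, -0.3816, 1.3203]} 0.9959564208984375
top {'K': [[445.1303, 0.0, 250.315], [0.0, 445.1303, 189.218], [0.0, 0.0, 1.0]], 'R': [[-0.0027, -0.9999, -0.0155], [-0.9927, 0.0045, -0.1209], [0.1209, 0.0151, -0.9925]], 't': [0.0519, 0.6488, 1.1851]} 0.9959157307942709
wrist {'K': [[297.3186, 0.0, 251.8678], [0.0, 297.3186, 195.0323], [0.0, 0.0, 1.0]], 'tool_from_camera': [[-0.0001, -0.9587, -0.2846, 0.0717], [1.0, 0.0001, -0.0007, 0.0001], [0.0007, -0.2846, 0.9587, -0.1187], [0.0, 0.0, 0.0, 1.0]]} 0.993804931640625
{'time_s': 0.15, 'joint_positions': array([-1.37299253e+00,  3.42591925e-01,  1.52478583e+00,  8.56133902e-06,
        1.27540842e+00, -1.46006705e-01]), 'dq': array([ 0.00069682, -0.00249313, -0.00249849,  0.00034939, -0.000267  ,
       -0.00098934]), 'tau': array([ 1.34361362e-03, -4.33906925e+01, -2.46145982e+01, -1.28077090e-04,
        5.72649747e-03, -2.80295262e-05]), 'eef_pos': array([ 0.1769322 , -0.49400327,  0.25577452]), 'eef_rot': array([ 9.85260682e-01,  1.71058567e-01, -1.13603116e-05, -5.96664992e-04]), 'contact_force': array([ 0.04665666, -0.21451167,  0.49977028]), 'torque': array([ 0.00499018,  0.02500832, -0.04728914]), 'grip_width': 0.08517357968373902} 0.025
```

View pics/side0.png

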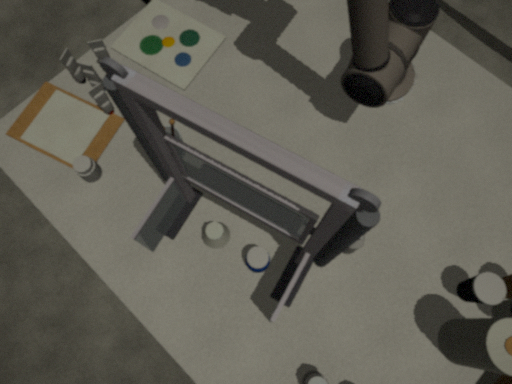

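View pics/top0.png

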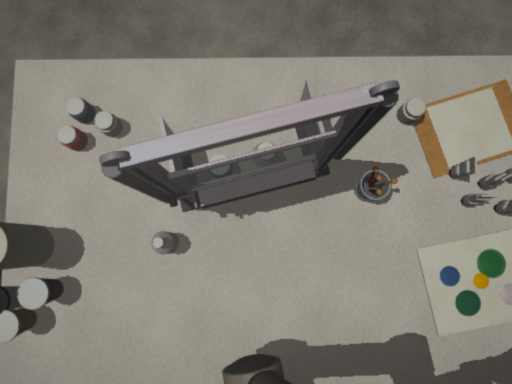

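View pics/wrist0.png

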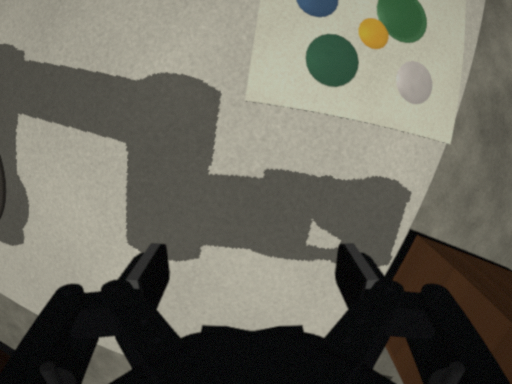

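```bash
cat > h.py <<'E'
import numpy as np,cv2
from workcell import r, command_gripper, optics
from scipy.spatial.transform import Rotation as Rn
def cloud(n,d):
    m=optics.camera_model(n);K,R,t=m["K"],np.array(m["R"]),np.array(m["t"])
    v,u=np.mgrid[:d.shape[0],:d.shape[1]]
    P=np.stack([(u-K[0][2])/K[0][0]*d,(v-K[1][2])/K[1][1]*d,d],-1)
    return (P-t)@R
E
python3 - <<'E'
from h import *
for n,(x0,y0,x1,y1) in dict(top=(150,120,350,260),side=(150,100,350,250)).items():
    z=np.load(n+"0.npz");p,d=z['p'],z['d']
    c=cv2.resize(p[y0:y1,x0:x1],None,fx=4,fy=4,interpolation=cv2.INTER_CUBIC)
    c=np.clip(c*1.6,0,255).astype(np.uint8)
    cv2.imwrite(f"pics/{n}0z.png",c[:,:,::-1])
    X=cloud(n,d)
    q={'top':[(210,192),(250,187),(300,178),(250,194),(200,203),(187,202),(190,190),(180,205),(165,242),(376,185),(110,160),(385,95),(230,152),(310,138)],
       'side':[(215,180),(250,200),(295,228),(200,160),(170,125),(260,222),(100,60),(365,200)]}[n]
    for u,v in q: print(n,u,v,np.round(X[v,u],3))
E
```

```text
top 210 192 [0.622 0.143 0.209]
top 250 187 [0.633 0.048 0.212]
top 300 178 [ 0.654 -0.071  0.211]
top 250 194 [0.618 0.048 0.201]
top 200 203 [0.614 0.192 0.012]
top 187 202 [0.611 0.218 0.079]
top 190 190 [0.625 0.187 0.229]
top 180 205 [0.61 0.25 0.  ]
top 165 242 [0.505 0.267 0.114]
top 376 185 [ 0.655 -0.288  0.067]
top 110 160 [0.618 0.238 0.642]
top 385 95 [ 0.719 -0.16   0.613]
top 230 152 [ 0.763  0.109 -0.004]
top 310 138 [ 0.699 -0.07   0.428]
side 215 180 [ 0.689 -0.02   0.319]
side 250 200 [0.668 0.063 0.314]
side 295 228 [0.641 0.17  0.289]
side 200 160 [ 0.695 -0.045  0.4  ]
side 170 125 [ 0.635 -0.268  0.161]
side 260 222 [ 0.63   0.062 -0.001]
side 100 60 [ 0.615 -0.638  0.066]
side 365 200 [0.632 0.239 0.638]
```

View pics/top0z.png

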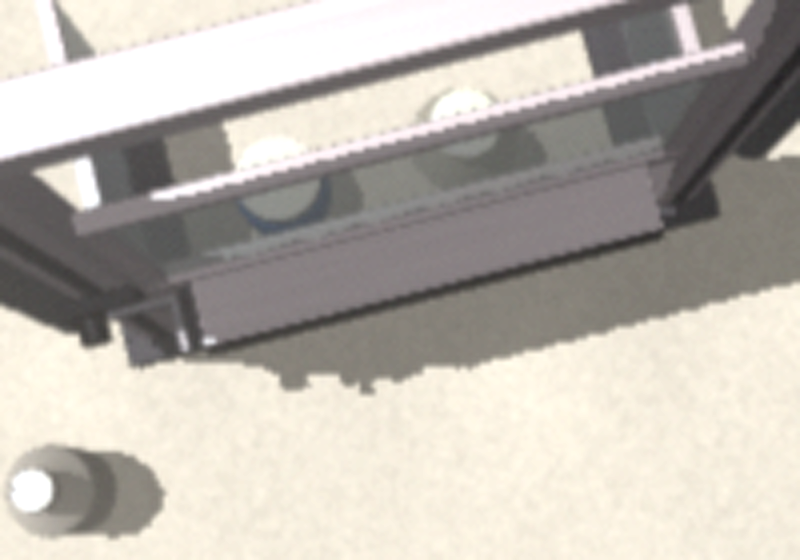

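View pics/side0z.png

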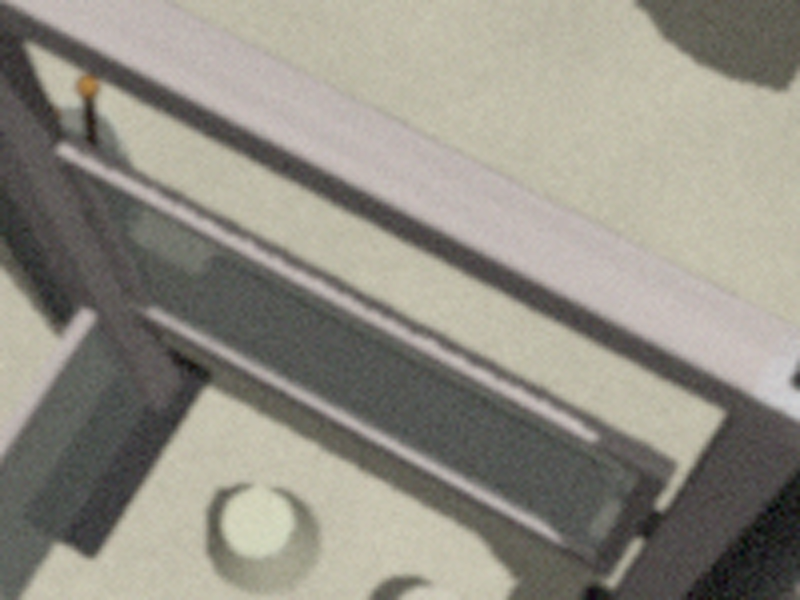

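```bash
python3 - <<'E'
from h import *
z=np.load("top0.npz");p,d=z['p'],z['d'];X=cloud("top",d)
Z=X[...,2]
m=(Z>.195)&(Z<.222)&(X[...,0]>.55)&(X[...,0]<.7)&(abs(X[...,1]-.05)<.17)
n,l,s,c=cv2.connectedComponentsWithStats(m.astype(np.uint8)); k=1+np.argmax(s[1:,4]); M=l==k
P=X[M]; print(s[k],np.median(P[:,2]),P.min(0),P.max(0))
rect=cv2.minAreaRect(P[:,:2].astype(np.float32));print(rect,cv2.boxPoints(rect))
# plane fit
A=np.c_[P[:,:2],np.ones(len(P))];print(np.linalg.lstsq(A,P[:,2],rcond=None)[0])
print("Z(mm) u180..206");
for v in range(186,212): print(v,(Z[v,180:208]*1000).astype(int))
E
```

```text
[ 187  159  130   50 2633] 0.21111434511182448 [ 0.58435097 -0.11069519  0.19659581] [0.69922866 0.19604126 0.22177617]
((0.6406481862068176, 0.037715375423431396), (0.0507916659116745, 0.31659236550331116), 14.341939926147461) [[ 0.57683253  0.18478745]
 [ 0.6552551  -0.12193822]
 [ 0.70446384 -0.1093567 ]
 [ 0.6260413   0.19736898]]
[0.14200064 0.03544402 0.11858599]
Z(mm) u180..206
186 [317 315 314 310 306 305 295 285 273 271 265 265 260 256 252 251 243 240
 238 231 230 228 223 221 219 219 216 218]
187 [306 305 301 299 291 292 288 282 271 258 256 247 245 246 238 235 230 230
 226 218 215 218 217 217 221 218 214 215]
188 [267 253 291 285 285 276 271 273 266 260 244 235 229 230 220 216 214 213
 217 220 215 218 211 216 218 211 209 212]
189 [270 250 239 270 266 265 256 258 254 251 239 227 217 215 215 214 213 218
 211 215 216 211 209 209 208 212 212 208]
190 [275 260 241 226 205 248 245 245 240 235 229 226 219 217 214 217 214 212
 205 209 212 213 211 207 209 213 212 210]
191 [270 259 248 230 213 196 232 230 223 218 216 212 213 210 210 205 197 197
 209 211 210 211 211 211 209 212 208 212
[... 1653 characters left out ...]
   9  14  17  12 270 271 259
  11  11   8 212 211 209 209 212 211 209]
206 [  0  11  10  12  12  13  14  11  11  12  16  10  12   6   8 268 270 265
  14  11  11 213 209 210 203 202 207 204]
207 [ -1   0  15  12  13  14  10  10   9  16  11  13  13  11  13   8 267 268
  13  14  12  13 203 203 204 202 205 202]
208 [  3   0  10  11  16  14  13   9  13   9  10   8  11  12   8  11 255   9
   4   3   0  -4 205 205 206 201   0   2]
209 [ 0  1  8 13 12 11 15 12 10 10 12 11 11 10  4  0  2  0  6 -1 -3  7 -1  0
  3 -5  5  2]
210 [ 1  6 11  9 12  9 14 11  8  3  3 -1 -4 -1 -3 -2  0  0 -2  0  0 -1  3  2
 -2  1  2 -2]
211 [ 2  2  5 13 11  9  7  1 -4 -3  2  0  0  4  3 -1 -2 -2  0  1  4  0  1  1
  1 -2  1  1]
```

```bash
python3 - <<'E'
from h import *
z=np.load("top0.npz");p,d=z['p'],z['d'];X=cloud("top",d);Z=X[...,2]
F=[];B=[]
for u in range(200,322):
    vs=[v for v in range(165,215) if .196<Z[v,u]<.218]
    if vs: F.append((u,max(vs)));
m=optics.camera_model("top");K,R,t=np.array(m["K"]),np.array(m["R"]),np.array(m["t"])
def ray(u,v,z):
    dd=R.T@np.linalg.inv(K)@[u,v,1]; o=-R.T@t; return o+dd*(z-o[2])/dd[2]
Q=np.array([ray(u,v+.5,.203) for u,v in F]); 
print(F[::6])
a=np.polyfit(Q[:,1],Q[:,0],1)
for _ in range(5):
    e=Q[:,0]-np.polyval(a,Q[:,1]); g=abs(e)<.004; a=np.polyfit(Q[g,1],Q[g,0],1)
print(a,np.degrees(np.arctan(a[0])),g.sum(),Q[g][:,1].min(),Q[g][:,1].max())
M=(Z>.2685-.008)&(Z<.277); M[:, :190]=0;M[:,200:]=0;M[:190]=0;M[212:]=0
P=X[M];print("tab",P[:,2].mean(),np.median(P[:,2]),P.min(0),P.max(0))
P=X[(Z>.205)&(Z<.216)&(X[...,0]>.55)&(X[...,0]<.66)];print(np.median(P[:,2]))
for nm,(u,v) in dict(bottle=(165,242),pot=(376,185),vase=(266,152),jar=(220,165)).items(): print(nm,ray(u,v,.1))
E
```

```text
[(200, 202), (206, 207), (212, 206), (218, 204), (224, 203), (230, 201), (236, 200), (242, 198), (248, 196), (254, 195), (260, 193), (266, 192), (272, 190), (278, 189), (284, 187), (290, 186), (296, 184), (302, 183), (308, 181), (314, 179)]
[-0.25513813  0.62402853] -14.312982708485285 114 -0.10710108778633565 0.16195097318292678
tab 0.2682978671759556 0.2686643565855298 [0.58172879 0.16498974 0.26128847] [0.61147463 0.18087306 0.27254853]
0.21102778060907948
bottle [0.50514103 0.26968553 0.1       ]
pot [ 0.65121258 -0.27901211  0.1       ]
vase [0.74044715 0.00700598 0.1       ]
jar [0.70628922 0.12843023 0.1       ]
```

```bash
cat >> h.py <<'E'
D=np.array([.969,.2471,0]); LF=np.array([.617,.0274,.204]); UP=np.array([0,0,1.])
def ori(pitch=15,camup=True):
    c,s=np.cos(np.radians(pitch)),np.sin(np.radians(pitch))
    z=c*D+s*UP; x=(c*UP-s*D)*(1 if camup else -1); y=np.cross(z,x)
    return z,Rn.from_matrix(np.c_[x,y,z]).as_quat()
def tcp_for_tip(inset,ztip,pitch=15,camup=True):
    "TCP so that the fingertip's axis end is inset m behind lip edge (neg: in front), at height ztip"
    z,q=ori(pitch,camup); p=LF*[1,1,0]+D*inset+UP*ztip-z*r.tip_extent
    return p,q
E
python3 - <<'E'
from h import *
for cu in (True,False):
  for pt in (0,15,25):
    for ins,zt in ((-.15,.17),(-.15,.3),(.03,.17),(.03,.25)):
        p,q=tcp_for_tip(ins,zt,pt,cu); s=r.solve_ik(p,q); print(cu,pt,ins,zt,np.round(p,3),None if s is None else np.round(s,2))
E
```

```text
True 0 -0.15 0.17 [ 0.447 -0.016  0.17 ] None
True 0 -0.15 0.3 [ 0.447 -0.016  0.3  ] [-0.89  0.45  2.69  2.    1.57 -1.57]
True 0 0.03 0.17 [0.622 0.029 0.17 ] [-0.35  0.87  2.28  2.54  1.58 -1.58]
True 0 0.03 0.25 [0.622 0.029 0.25 ] [-0.35  0.63  2.29  2.53  1.39 -1.45]
True 15 -0.15 0.17 [ 0.448 -0.016  0.164] [-0.84  1.42  2.59  1.68  2.1  -2.47]
True 15 -0.15 0.3 [ 0.448 -0.016  0.294] None
True 15 0.03 0.17 [0.623 0.029 0.164] [-0.33  1.09  2.2   2.53  1.96 -1.66]
True 15 0.03 0.25 [0.623 0.029 0.244] [-0.33  0.87  2.26  2.56  1.82 -1.56]
True 25 -0.15 0.17 [ 0.45  -0.015  0.159] [-0.76  1.49  2.46  1.61  2.27 -2.49]
True 25 -0.15 0.3 [ 0.45  -0.015  0.289] [-0.76  1.09  2.65  1.78  2.24 -2.22]
True 25 0.03 0.17 [0.624 0.029 0.159] [-0.3   1.2   2.1   2.54  2.15 -1.67]
True 25 0.03 0.25 [0.624 0.029 0.239] [-0.3   1.    2.18  2.58  2.04 -1.6 ]
False 0 -0.15 0.17 [ 0.447 -0.016  0.17 ] None
False 0 -0.15 0.3 [ 0.447 -0.016  0.3  ] [-0.89  0.45  2.69  2.    1.57  1.57]
False 0 0.03 0.17 [0.622 0.029 0.17 ] [-0.35  0.87  2.28  2.54  1.58  1.56]
False 0 0.03 0.25 [0.622 0.029 0.25 ] [-0.35  0.63  2.29  2.53  1.39  1.69]
False 15 -0.15 0.17 [ 0.448 -0.016  0.164] [-0.84  1.42  2.59  1.68  2.1   0.67]
False 15 -0.15 0.3 [ 0.448 -0.016  0.294] None
False 15 0.03 0.17 [0.623 0.029 0.164] [-0.33  1.09  2.2   2.53  1.96  1.48]
False 15 0.03 0.25 [0.623 0.029 0.244] [-0.33  0.87  2.26  2.56  1.82  1.58]
False 25 -0.15 0.17 [ 0.45  -0.015  0.159] [-0.76  1.49  2.46  1.61  2.27  0.65]
False 25 -0.15 0.3 [ 0.45  -0.015  0.289] [-0.76  1.09  2.65  1.78  2.24  0.92]
False 25 0.03 0.17 [0.624 0.029 0.159] [-0.3   1.2   2.1   2.54  2.15  1.47]
False 25 0.03 0.25 [0.624 0.029 0.239] [-0.3   1.    2.18  2.58  2.04  1.55]
```

```bash
python3 - <<'E'
from h import *
command_gripper(0.0,20)
q0=np.array(r.read_state()['joint_positions'])
for ins,zt in ((-.08,.165),(-.05,.165)):
    p,q=tcp_for_tip(ins,zt,10); s=r.solve_ik(p,q); print(p,s if s is None else np.round(s,3))
q1=s
for f in (.3,.6):
    r.movej(q0+(q1-q0)*f); st=r.read_state(); print(f,st['time_s'],st['eef_pos'],Rn.from_quat(st['eef_rot']).as_matrix()[:,2])
p,d=optics.get_image("side"); cv2.imwrite("pics/side1.png",p[:,:,::-1])
p,d=optics.get_image("top"); cv2.imwrite("pics/top1.png",p[:,:,::-1])
E
```

```text
[0.51562303 0.00154835 0.1606588 ] [-0.589  1.179  2.486  2.154  2.071 -2.008]
[0.54469303 0.00896135 0.1606588 ] [-0.504  1.123  2.419  2.293  2.026 -1.872]
0.3 2.3 [ 0.39276952 -0.21105942  0.17358797] [ 0.34576439  0.73008663 -0.58942387]
0.6 3.1667 [ 0.50392705 -0.03561334  0.22176079] [0.58018035 0.8087503  0.0965076 ]
```

View pics/side1.png

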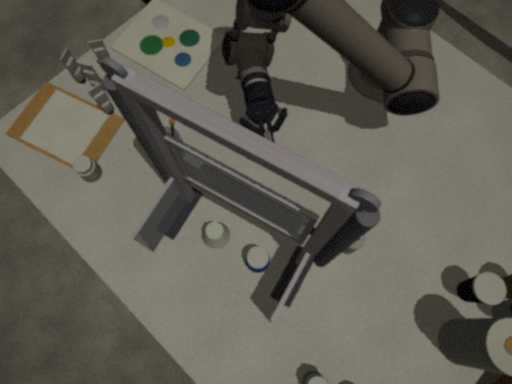

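View pics/top1.png

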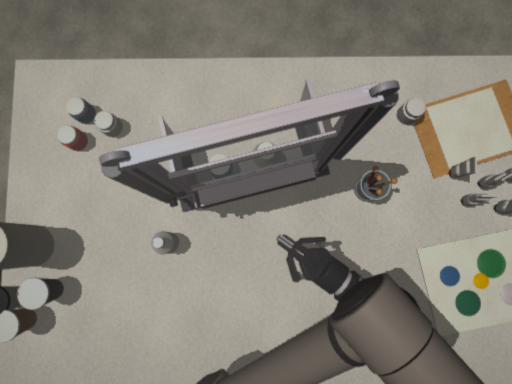

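```bash
python3 - <<'E'
from h import *
p,q=tcp_for_tip(-.05,.165,10)
q0=np.array(r.read_state()['joint_positions']); q1=r.solve_ik(p,q); print(q1.round(3) if q1 is not None else None)
for f in (.5,1):
    r.movej(q0+(q1-q0)*f); st=r.read_state(); z=Rn.from_quat(st['eef_rot']).as_matrix()[:,2]; print(f,st['time_s'],st['eef_pos']+.025*z,z,st['contact_force'],st['grip_width'])
for n in ("side","top","wrist"):
    p,d=optics.get_image(n); cv2.imwrite(f"pics/{n}2.png",p[:,:,::-1]); np.savez(n+"2.npz",p=p,d=d)
E
```

```text
[-0.504  1.123  2.419  2.293  2.026 -1.872]
0.5 3.7833 [0.56358855 0.01446194 0.22409583] [0.78409934 0.55164022 0.28439636] [-0.71775784  0.0175503   0.68615053] 2.5809790186932074e-06
1 4.3 [0.56919804 0.01439341 0.16616225] [0.95304401 0.24522748 0.1776812 ] [ 0.01566418 -0.43489455  0.5565847 ] 0.00016773406669713127
```

View pics/top2.png

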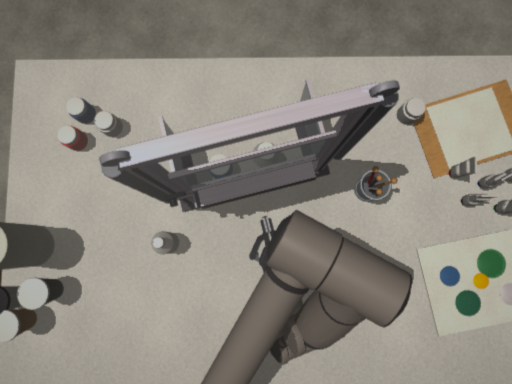

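View pics/wrist2.png

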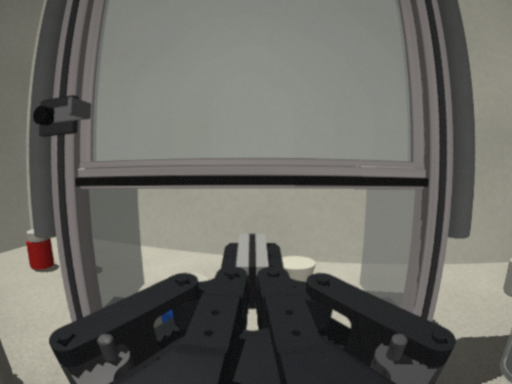

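View pics/side2.png

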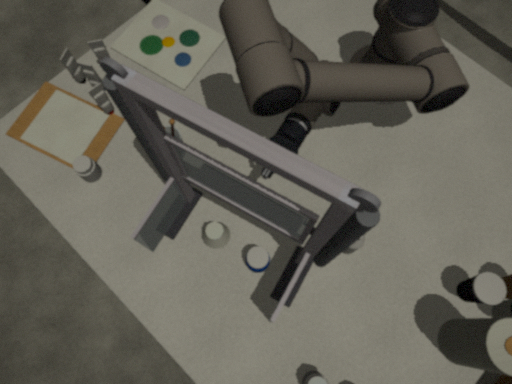

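```bash
python3 - <<'E'
from h import *
for n,(u0,v0,u1,v1) in dict(top=(265,205,415,320),side=(220,0,310,115)).items():
    X=cloud(n,np.load(n+"2.npz")['d'])[v0:v1,u0:u1].reshape(-1,3)
    a=(X-LF)@D
    for lo,hi in ((.2,.3),(.3,.4),(.4,.5),(.5,.6),(.6,.8)):
        m=(X[:,2]>lo)&(X[:,2]<hi)&(a<-0.0)
        if m.sum()>20: print(n,lo,hi,m.sum(),np.percentile(a[m],[98,99.5]),X[m][:,1].min())
E
```

```text
top 0.2 0.3 57 [-0.26428668 -0.2595137 ] -0.06427390101482024
top 0.3 0.4 537 [-0.23186162 -0.23024071] -0.16731740188685035
top 0.4 0.5 10366 [-0.0911217  -0.08092898] -0.2363285821694989
top 0.5 0.6 541 [-0.10801484 -0.10472671] -0.2090009000799552
side 0.3 0.4 340 [-0.15872415 -0.11264932] -0.12483762370555061
side 0.4 0.5 6860 [-0.07522711 -0.07040633] -0.23436937138686062
side 0.5 0.6 169 [-0.10500241 -0.10299197] -0.18593338142745974
```

```bash
python3 - <<'E'
from h import *
p,q=tcp_for_tip(.028,.165,10)
print(r.move_straight(p,q,speed=.06,max_force=6)); st=r.read_state(); print(st['time_s'],st['eef_pos'],st['contact_force'])
f0=st['contact_force'][2]
print(r.move_straight(p+[0,0,.045],q,speed=.03,max_force=2)); st=r.read_state(); print(st['time_s'],st['eef_pos'],st['contact_force'])
for n in ("side","top","wrist"):
    p,d=optics.get_image(n); cv2.imwrite(f"pics/{n}3.png",p[:,:,::-1]); np.savez(n+"3.npz",p=p,d=d)
E
```

```text
False
5.9 [0.62009986 0.02805818 0.16050321] [ 0.13160364 -0.22606725 -0.03679165]
True
6.7333 [0.62031917 0.02827289 0.1827079 ] [-0.02535305  0.35549814  0.30460847]
```

View pics/top3.png

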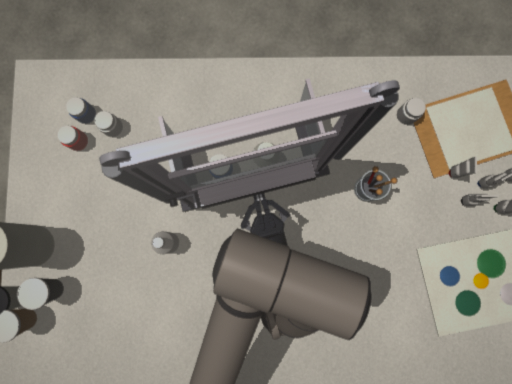

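View pics/wrist3.png

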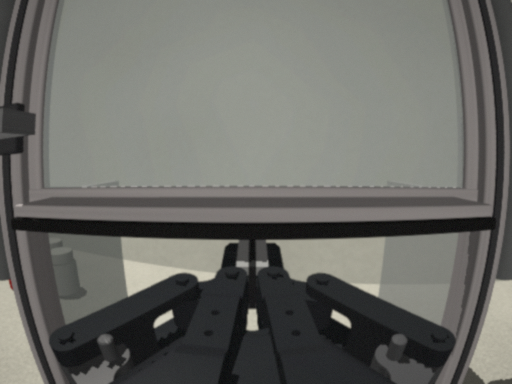

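```bash
cat >> h.py <<'E'
def measure(tag):
    for n in ("top","wrist"):
        p,d=optics.get_image(n); cv2.imwrite(f"pics/{n}{tag}.png",p[:,:,::-1]); np.savez(f"{n}{tag}.npz",p=p,d=d)
        if n=="top":
            X=cloud(n,d); a=(X-LF)@D; b=(X-LF)@np.array([-.2471,.969,0])
            m=(a>.01)&(a<.038)&(b>.05)&(b<.13)&(X[...,2]>.19)&(X[...,2]<.30)
            t=(a>-.01)&(a<.03)&(b>.138)&(b<.152)&(X[...,2]>.262)&(X[...,2]<.275)
            L=np.median(X[m][:,2]);T=np.median(X[t][:,2]);print(tag,"lip top",L,m.sum(),"tab top",T,t.sum(),"diff",L-T)
E
python3 - <<'E'
from h import *
p,q=tcp_for_tip(.028,.165,10)
measure("4a")
st=r.read_state();e=st['eef_pos']
r.move_straight([p[0],p[1],e[2]+.030],q,speed=.04); st=r.read_state(); print(st['time_s'],st['eef_pos'],st['contact_force'])
measure("4b")
E
```

```text
4a lip top 0.21263120764854507 399 tab top 0.26877793673491224 33 diff -0.05614672908636717
7.875 [0.62022997 0.02826963 0.21201527] [-0.15618763 -1.09887108  0.28752487]
4b lip top 0.24153038386488093 416 tab top 0.26890359109752493 36 diff -0.027373207232643998
```

```bash
python3 - <<'E'
from h import *
p,q=tcp_for_tip(.028,.165,10)
e=r.read_state()['eef_pos']
r.move_straight([p[0],p[1],e[2]+.024],q,speed=.03); st=r.read_state(); print(st['time_s'],st['eef_pos'],st['contact_force'])
measure("5")
E
```

```text
8.9333 [0.62030762 0.02824654 0.23620926] [ 0.29001938 -0.039952   -0.65834041]
5 lip top 0.2655778528366226 442 tab top 0.2685282150079101 38 diff -0.0029503621712874684
```

View pics/wrist5.png

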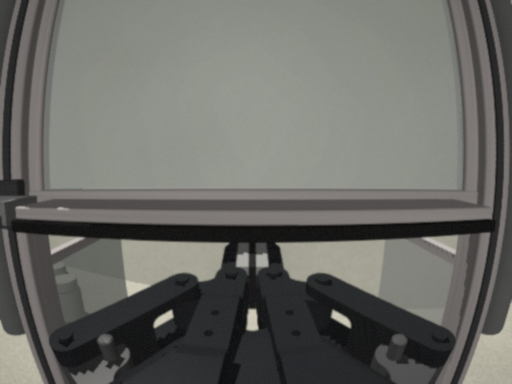

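View pics/top5.png

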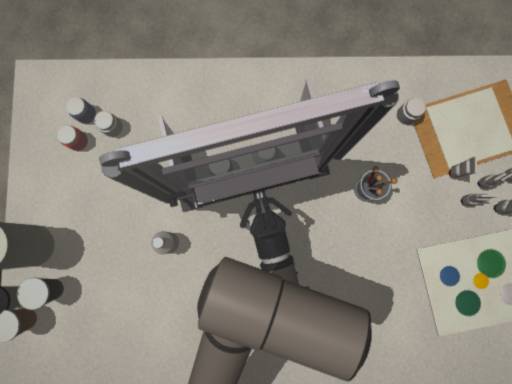

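```bash
python3 - <<'E'
from h import *
p,q=tcp_for_tip(.028,.165,10)
e=r.read_state()['eef_pos']
r.move_straight([p[0],p[1],e[2]+.0027],q,speed=.01)
measure("6a")
r.move_straight([p[0],p[1],e[2]-.03],q,speed=.05)
p2,_=tcp_for_tip(-.08,.165,10)
r.move_straight([p2[0],p2[1],e[2]-.03],q,speed=.08)
r.hold(.3)
st=r.read_state(); print(st['time_s'],st['eef_pos'],st['contact_force'])
measure("6b")
z=np.load("wrist6b.npz");cv2.imwrite("pics/w6z.png",cv2.resize(z['p'][130:250,:200],None,fx=4,fy=4)[:,:,::-1])
X0=cloud("top",np.load("top0.npz")['d']);X1=cloud("top",np.load("top6b.npz")['d'])
a=np.load("top0.npz")['p'].astype(int);b=np.load("top6b.npz")['p'].astype(int)
for nm,(u,v) in dict(bottle=(165,242),pot=(376,185),vase=(266,152),jar=(220,165)).items():
    print(nm,abs(a-b)[v-10:v+10,u-10:u+10].mean())
E
```

```text
6a lip top 0.26735730620617537 444 tab top 0.2692993795964199 39 diff -0.0019420733902445475
12.1917 [0.51567085 0.00174425 0.20609423] [-0.03760271  1.0096877  -0.15388874]
6b lip top 0.26738195753914407 444 tab top 0.2681745585889595 39 diff -0.0007926010498154334
bottle 12.099166666666667
pot 7.625
vase 33.6625
jar 35.31166666666667
```

View pics/w6z.png

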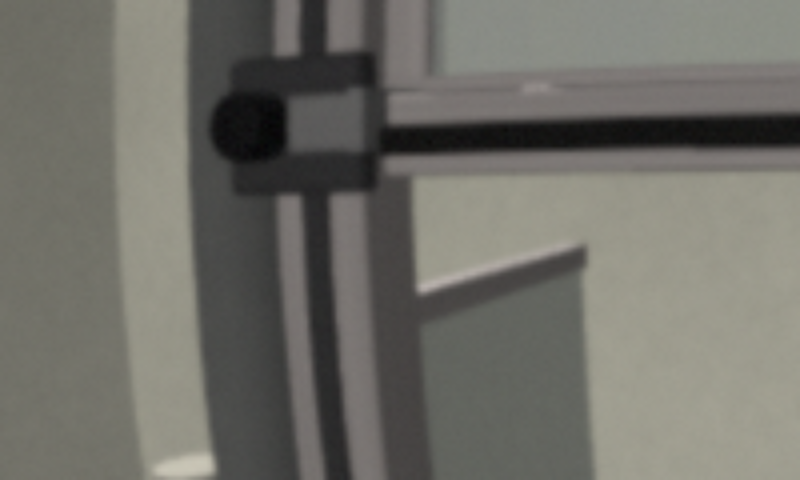

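View pics/top6b.png

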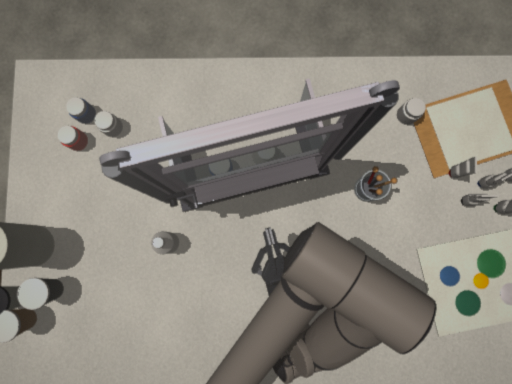

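```bash
python3 - <<'E'
from h import *
r.finish_job()
E
```

```text
the job is handed in; nothing more can be done
```

I pushed the window up about 56 mm from below with the closed fingertips. It now stands level with the pointer. I then lowered the hand, backed it 80 mm clear of the lip, and handed the job in at about 12 s of the 38 s allowed.

- **Height:** after the hand was away, the top camera showed the lip's top 0.8 mm below the pointer tab's top, against the 9 mm allowed. A reading just before the hand was withdrawn gave 1.9 mm, so treat it as good to about 1 mm. The lip and tab are equally thick, so their mid-heights differ by the same amount. In the wrist picture the lip and tab also lie level.
- **At rest:** the lip's measured height was unchanged between the two readings taken before and after the hand left.
- **Bottle, jar, pot and vase:** all four look upright and unmoved in the last top picture. My simple before/after picture comparison was not usable for the jar and vase, because the raised window now covers them in the view. I judged those two by eye.
- **Push force:** the wrist force I read after each stop was only about 0.3 to 1 N, so I did not measure the push itself. The guarded move stopped on its 2 N limit with the fingertips within about 1 mm of the lip's underside height, and the window then followed the fingers.

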